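# Set the green filter and lock the filter wheel

## Robot

A 6-joint arm with a two-finger parallel gripper is mounted at the origin on the work surface; the furniture and walls round the work are solid. World frame = base frame: x ahead of the robot, y to its left, z up, the work surface at z = 0. Lengths are in m, angles in rad, forces in N, time in s.
With the tool pointing down it reaches from about 0.35 to 0.775 m from the base axis. Payload 7.3 kg.
Tool frame: the origin (TCP) lies at the very end of the fingers, on their centre line; the grasp point (between the pads) lies 19 mm behind it; z points along the fingers, y is the line along which they close (so a half turn about z gives the same grasp; the last joint's range is limited). The gripper opens to 92 mm and grips with 3 to 60 N. Pads are 19 mm wide; open, the fingers measure 130 mm over their backs; the gripper's body (75 mm by 190 mm) begins 47 mm behind the grasp point.
Start: joints at [-1.448, 0.342, 1.524, -0, 1.275, -0.146], TCP at [0.139, -0.506, 0.227] pointing down, gripper open.
Joint ranges: [-2.53, 2.53], [-0.77, 2.02], [0.04, 2.7], [-1, 4.14], [0.28, 2.66], [-3.11, 3.11]. Speed limits (rad/s): [2.57, 2.57, 3.14, 3.14, 3.14, 3.14].

## Interface

Orientations are given as [roll, pitch, yaw] about the fixed x, y, z axes, in that order (R = Rz(yaw) Ry(pitch) Rx(roll)).
In Python, from cell import * gives the robot as it stands.
- The arm moves only by the tool step_arm, never from a script. Its argument "commands" is a list of rows, each a list of 7 numbers: the opening, from 0 (shut) to 1 (fully open), then the shift along the world's x, y, z in cm, then the turn, a rotation vector about the world's x, y, z in rad. A call has 1 to 5 rows; each row is the pose to reach, as a shift and turn from the pose commanded when the call began; what a row does not reach only later rows make up. A row lasts 1/12 s, in which the tool goes at most 41.7 mm and 7.16 degrees, less where a joint would pass 70% of its speed; a pose out of reach is approached as far as the arm can. A call with a gripper value outside its range is refused whole. The fingers move at their own pace and stop on an object; "grip_force" is the grip in N (left out, the last holds). Time passes only in rows, so rows that repeat a pose let the fingers close. It gives the time, the measured TCP pose, the force, the opening and the grip force at its end, in the units of the state.
- observe(): the state, without advancing time (a new reading comes with each control period).
- read_camera(name): name is "scene" or "top" or "wrist"; returns the picture (400x640x3 uint8, red, green, blue); there is no depth.
- camera_model(name): a dict with "vfov" (degrees; the focal length in pixels is half the picture's height over the tangent of half this angle, whatever the lens; pixels are square), "cx", "cy" (the principal point, pixels), "k1" (the pictures are not rectified: a ray, as slopes to the right and down, at radius r is drawn at 1 + k1 r^2 times it, then the intrinsics apply), "world_to_cam" (4x4, takes a point from world to camera coordinates). Camera axes: x right, y up, looking along -z (the intrinsics and any distortion apply to the point x, -y, -z); pixel columns grow to the right and rows downward; lengths in m; the calibration is good to about 2 mm. A picture is of the moment at which its call begins: read the wrist's pose just before it. camera_model takes no time and is no camera call; for the wrist camera it gives the pose at the moment of the call.
- hand_in(): hands the job in; it is judged then, once.
The state is a dict: "time": time; "qpos": joint angles; "qvel": joint speeds; "joint_efforts": joint torques, N m; "tool_pos": TCP position; "tool_rot": TCP orientation; "contact_force": force on the tool from outside, world axes, zero at the start; "torque": the same for the moment, N m; "opening": finger opening in m; "grip_force": force on a finger pad.
Only numpy, scipy, OpenCV 4.12 (cv2) and the standard library are available. Lean on these libraries where they do the work, as an engineer would, in place of code of your own. Each camera call takes 0.05 s, during which the arm holds its last target. There are 200 camera calls.

## Task

Push the round black knob down gently, just hard enough that its rubber pad bites, and turn the filter wheel until the green filter is centred in the window; the pad must never be pressed harder than 20 N onto the wheel. Then let the knob spring up and slide the red lock tab fully towards the knob, without forcing the bolt against the wheel if it is not lined up, and leave the loose vial, dropper bottle and jar alone.

Things in the scene. Friction and masses are not known exactly. Their poses are not given: they have to be found in the camera images.
- housing: filter selector: white box with a flat cover, fixed to the table, 160 (x) by 192 (y) mm, cover top 56 mm above the table. Origin on the table under the knob's axis; box spans x -80..80 and y -80..+112 mm of its own frame. Window towards its own -x, lock on its own +y side. The knob stands upright on the cover over the origin.
- window (a point): centre of the 26 mm square glazed window with a thin black bezel in the cover, 45 mm from the knob's axis towards the housing's own -x, at the cover's top (z 56 mm). Part of the black wheel and one of its coloured filters can be seen through it.
- wheel: black filter wheel hidden under the cover, on the vertical axis through the housing's origin; turns either way without limit, driven only by the knob's pad (about 0.1 N m turns it), stays where left. Six coloured discs 31 mm across, 60 degrees apart, 45 mm from the axis: counter-clockwise from above green, red, yellow, blue, white, orange. One rim notch per filter for the lock bolt.
- green_filter (a point): centre of the green filter on the wheel, 45 mm from the wheel's axis and 6.6 mm below the cover's top; it starts 0.6 to 2.1 rad counter-clockwise (seen from above) from the window, so clockwise is the short way.
- knob: round black fluted knob 40 mm across, upright on the housing's axis; grip its side. Origin on its axis, 6 mm above the cover when up; the grip runs from 12 to 42 mm above the origin. It turns freely without limit and can be pushed down up to 16 mm; a light spring (3 N rising to about 5 N) brings it up. Raised, it does not drive the wheel: see knob_top.
- lock: red ribbed lock tab between two 3 mm high rails on the cover, 26 mm (x) by 12 mm (y), its top 21 mm above the cover; origin in the middle of the tab at cover level (z 56 mm), axes as the housing's. Slides 13 mm along the housing's -y, towards the knob, from 91 mm (open, at the start) to 78 mm (locked, end stop) from the knob's axis, against about 1.5 N; stays put.
- vial: loose glass vial with dark stopper, 33 mm across, 58 mm high, origin at its underside; leave alone
- dropper: loose white dropper bottle with blue cap, 29 mm across, 80 mm high, origin at its underside; leave alone
- jar: loose small glass jar, 42 mm across, 43 mm high, origin at its underside; leave alone
- knob_top (a point): top of the knob on its axis, 104 mm above the table when up. Pushed down 2 to 9 mm (worn pad: differs each time, unseen), its rubber pad, 22 mm in radius, meets the wheel; the load then rises about 10 N per mm. Below about 5 N on the pad it slips, 8 to 15 N drives well but can still creep, so the knob's angle does not tell the wheel's. Over 20 N on the pad is too much.
- bolt_nose (a point): round nose of the lock's bolt, 18 mm nearer the knob than the tab's middle and 12 mm under the cover's top, unseen. It enters a rim notch when a filter is centred in the window to within about 4 mm, and draws the wheel exact as it goes home; otherwise it strikes the rim after about 5 mm of travel and must not be pushed against the wheel with more than 20 N.

How it is judged:
On the way, in this order (a step that is already met when the one before it is completed fails the run):
1. the green filter is turned into the window (centred within 6 mm) (horizontal distance between green_filter and window below 0.006 m), for 0.2 s.
2. the lock is slid home (y of lock in the frame of housing below 0.081 m), for 0.2 s.
At the end, for the whole second after the job is handed in: The green filter is centred in the window within 3 mm and at rest, the lock tab is slid home (at most 81 mm from the knob's axis, 78 mm being its stop), and the knob has sprung up (within 3 mm of its raised height) (horizontal distance between green_filter and window below 0.003 m and y of lock in the frame of housing below 0.081 m and z of knob in the frame of housing above 0.059 m and angular speed of wheel below 0.05 rad/s); the robot touches nothing.
It fails at once if the knob's pad is pressed onto the wheel with more than 20 N (contact force between knob and wheel above 20 N).
It fails at once if the lock bolt is forced against the wheel with more than 20 N (contact force between lock and wheel above 20 N).
It fails at once if a loose bystander (vial, dropper bottle, jar) is moved by more than 20 mm (distance of any of vial, dropper, jar from where it was at the start of the episode above 0.02 m).
It also fails if it takes over 72 s, if anything falls off the work surface, if the arm or the gripper's body presses on something with over 40 N, if the wrist force passes 120 N, or if a joint passes its speed limit or range.

## Working session

There is one attempt and no reset: what is moved stays moved. The work goes in short steps, Python scripts to look and compute and a tool call to move; the robot and the scene stay as the last step left them, time stands still between calls to the robot, and variables do not carry over. Pictures are saved under pics/ and viewed, at most 11 in all, crops included, and the job is handed in when it is done.

Besides the shell and the picture viewer there is one more tool, called after "Request:" by a JSON object that holds its "api" and its "payload". step_arm: Moves the arm, as the interface text tells. Its arguments: {"type":"object","properties":{"commands":{"type":"array"},"grip_force":{"type":"number"}},"required":["commands"]}

```bash
mkdir -p pics; cat > h.py <<'E'
from cell import *
import numpy as np, cv2
def ray(cam,u,v):
    m=camera_model(cam); f=200/np.tan(np.radians(m["vfov"]/2))
    d=np.array([(u-m["cx"])/f,(v-m["cy"])/f]); s=d.copy()
    for _ in range(30): s=d/(1+m["k1"]*(s@s))
    T=np.linalg.inv(np.array(m["world_to_cam"])); return T[:3,3],T[:3,:3]@np.array([s[0],-s[1],-1])
def onz(cam,u,v,z):
    o,d=ray(cam,u,v); return o+d*(z-o[2])/d[2]
def proj(cam,p):
    m=camera_model(cam); f=200/np.tan(np.radians(m["vfov"]/2))
    c=np.array(m["world_to_cam"])@np.append(p,1); s=np.array([c[0],-c[1]])/-c[2]
    s=s*(1+m["k1"]*(s@s)); return np.array([m["cx"],m["cy"]])+f*s
def snap(cam,fn=None):
    im=read_camera(cam)
    if fn: cv2.imwrite("pics/"+fn,cv2.cvtColor(im,cv2.COLOR_RGB2BGR))
    return im
E
python3 - <<'E'
from h import *
a=snap("top");b=snap("scene")
im=np.vstack([a,b]); cv2.imwrite("pics/top0.png",a[:,:,::-1]);cv2.imwrite("pics/scene0.png",b[:,:,::-1])
for c in("top","scene","wrist"):
    m=camera_model(c);print(c,m["vfov"],m["k1"],np.round(np.linalg.inv(m["world_to_cam"]),3).tolist())
print(observe())
E
```

```text
top 44.476442777100445 0.01122061121008548 [[-0.019, 0.984, -0.179, 0.282], [-1.0, -0.021, -0.01, 0.155], [-0.014, 0.179, 0.984, 1.23], [0.0, 0.0, 0.0, 1.0]]
scene 51.26963962786873 -0.11222689313840739 [[0.895, 0.296, -0.335, 0.221], [-0.446, 0.555, -0.702, -0.422], [-0.021, 0.777, 0.629, 0.631], [0.0, 0.0, 0.0, 1.0]]
wrist 65.55094832160789 0.009339964154161991 [[0.266, 0.926, 0.267, 0.211], [-0.964, 0.256, 0.074, -0.485], [-0.0, -0.277, 0.961, 0.385], [0.0, 0.0, 0.0, 1.0]]
{'time': 0.1, 'qpos': array([-1.44799218e+00,  3.42635229e-01,  1.52490690e+00,  1.39452624e-07,
        1.27539596e+00, -1.45970280e-01]), 'qvel': array([ 2.05594134e-04, -1.49274366e-03, -3.31699557e-03, -1.16421201e-03,
        9.04692511e-05,  2.25008986e-03]), 'joint_efforts': array([ 1.40891891e-03, -4.32004273e+01, -2.44694871e+01,  7.18338741e-02,
        5.25988417e-02, -4.08550659e-05]), 'tool_pos': array([ 0.13940633, -0.50578438,  0.2261288 ]), 'tool_rot': array([-3.14026154e+00, -1.95829213e-04,  2.68774259e-01]), 'contact_force': array([-0.05075949,  0.31519372,  0.2286614 ]), 'torque': array([ 0.05135478, -0.00431948,  0.01356887]), 'grip_force': 0.0, 'opening': 0.09217018277456236}
```

View pics/top0.png

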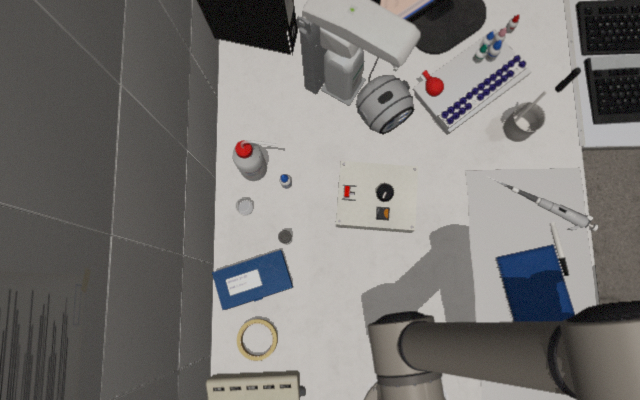

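View pics/scene0.png

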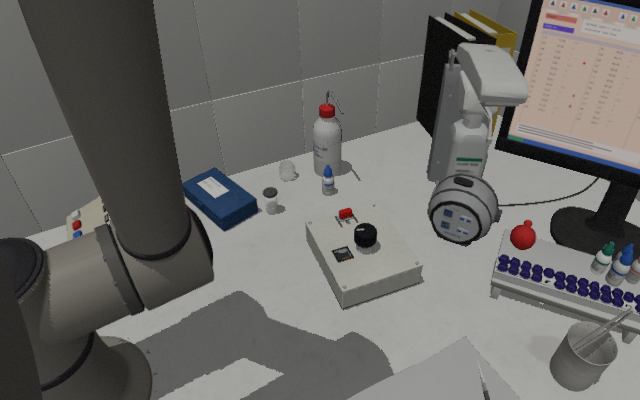

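The top view shows the knob at about (386,191), the red tab at about (348,191) and the window at about (383,213), where orange is showing. The small vial, dropper and jar are to the left, beyond the lock. The scene view matches this layout.

```bash
python3 - <<'E'
from h import *
im=snap("top").astype(int)
hsv=cv2.cvtColor(im.astype(np.uint8),cv2.COLOR_RGB2HSV)
def cen(mask,box):
    x0,y0,x1,y1=box; ys,xs=np.nonzero(mask[y0:y1,x0:x1]); return xs.mean()+x0,ys.mean()+y0,len(xs)
dark=im.max(2)<60
k=cen(dark,(374,178,398,203)); r=cen((hsv[:,:,1]>150)&(im[:,:,0]>110)&(im[:,:,1]<90),(338,180,362,204))
w=cen((dark|(hsv[:,:,1]>120)),(370,204,396,224))
print(k,r,w)
P=onz("top",*k[:2],.09);R=onz("top",*r[:2],.072);W=onz("top",*w[:2],.056)
print("knob",P,"lock",R,"win",W, "d",np.linalg.norm(R[:2]-P[:2]),np.linalg.norm(W[:2]-P[:2]),"yaws",np.arctan2(*(R-P)[1::-1])-np.pi/2,np.arctan2(*(P-W)[1::-1]))
# box corners
m=((im.min(2)>0)).astype(np.uint8)
for n,p,z in (("dropper",(285,178),.07),("jar",(245,206),.03),("vial",(286,236),.04)): print(n,onz("top",*p,z))
cv2.imwrite("pics/crop1.png",cv2.resize(im[140:250,300:440,::-1].astype(np.uint8),None,fx=5,fy=5,interpolation=cv2.INTER_CUBIC))
E
```

```text
(np.float64(384.60696517412936), np.float64(191.79601990049753), 201) (np.float64(346.5531914893617), np.float64(190.93617021276594), 47) (np.float64(382.38709677419354), np.float64(213.53763440860214), 93)
knob [0.53052623 0.03722681 0.09      ] lock [0.53858044 0.12728771 0.072     ] win [0.48396764 0.04118881 0.056     ] d 0.09042033453774265 0.04672686625406304 yaws -0.08919338713111502 -0.08489261324274278
dropper [0.57461711 0.27668466 0.07      ]
jar [0.5148183  0.38122143 0.03      ]
vial [0.43583815 0.27767929 0.04      ]
```

View pics/crop1.png

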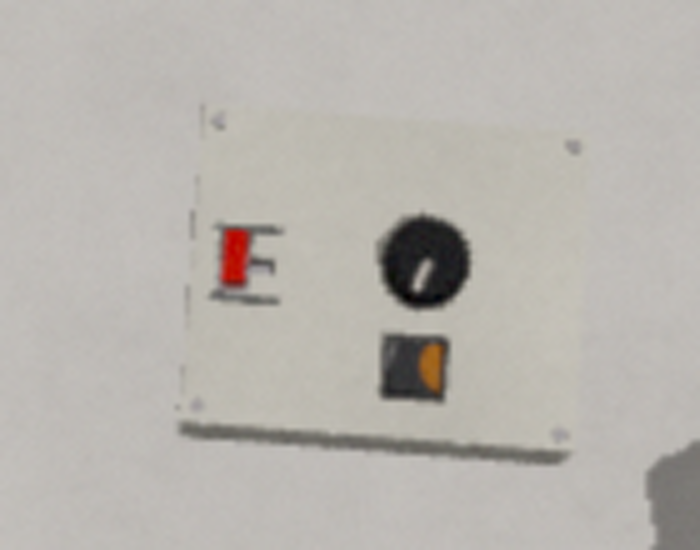

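The crop shows the orange disc's left edge just right of the window centre. Orange is therefore about 0.37 rad counter-clockwise of the window, and green about 1.42 rad. The measured distances (90.4 and 46.7 mm) agree with the 91 and 45 mm given, and the housing yaw is about -0.087. I'll start moving in.

Request:
{"api": "step_arm", "payload": {"commands": [[1,2.3,3.2,0,0,0,0.12],[1,4.7,6.5,0,0,0,0.24],[1,7,9.7,0,0,0,0.36],[1,9.4,13,0,0,0,0.48],[1,11.7,16.2,0,0,0,0.6]]}}

```text
time: 0.57
tool_pos: [0.257, -0.3423, 0.2265]
tool_rot: [-3.141, -0.0, 0.874]
contact_force: [0.8, -1.1, 0.6]
opening: 0.092
grip_force: 0.0
```

Request:
{"api": "step_arm", "payload": {"commands": [[1,2.3,3.2,0,0,0,0.12],[1,4.7,6.5,0,0,0,0.24],[1,7,9.7,0,0,0,0.36],[1,9.4,13,0,0,0,0.48],[1,11.7,16.2,0,0,0,0.6]]}}

```text
time: 0.98
tool_pos: [0.3741, -0.1802, 0.2268]
tool_rot: [3.141, 0.0, 1.475]
contact_force: [0.8, -1.7, 0.3]
opening: 0.092
grip_force: 0.0
```

Request:
{"api": "step_arm", "payload": {"commands": [[1,2.3,3.2,0,0,0,0.12],[1,4.7,6.5,0,0,0,0.24],[1,7,9.7,0,0,0,0.36],[1,9.4,13,0,0,0,0.48],[1,11.7,16.2,0,0,0,0.6]]}}

```text
time: 1.4
tool_pos: [0.4912, -0.018, 0.2266]
tool_rot: [-3.142, -0.0, 2.075]
contact_force: [1.0, -1.5, -0.1]
opening: 0.0921
grip_force: 0.0
```

Request:
{"api": "step_arm", "payload": {"commands": [[1,1.3,1.9,0,0,0,0.12],[1,2.6,3.7,0,0,0,0.24],[1,3.9,5.5,0,0,0,0.36],[1,3.9,5.5,0,0,0,0.48],[1,3.9,5.5,0,0,0,0.6]]}}

```text
time: 1.82
tool_pos: [0.5297, 0.0361, 0.2261]
tool_rot: [-3.141, -0.001, 2.677]
contact_force: [0.2, -0.7, -0.1]
opening: 0.0917
grip_force: 0.0
```

Request:
{"api": "step_arm", "payload": {"commands": [[1,0,0,0,0,0,0.12],[1,0,0,0,0,0,0.24],[1,0,0,0,0,0,0.36],[1,0,0,0,0,0,0.38],[1,0,0,0,0,0,0.38]]}}

```text
time: 2.23
tool_pos: [0.5293, 0.0349, 0.2265]
tool_rot: [3.142, -0.001, 3.047]
contact_force: [0.1, 0.5, 0.4]
opening: 0.0916
grip_force: 0.0
```

```bash
python3 - <<'E'
from h import *
print(observe()["tool_pos"],observe()["qpos"]); snap("wrist","w1.png")
for p in ([.5305,.037,.104],[.484,.041,.056],[.5386,.1273,.077]): print(proj("wrist",np.array(p)))
E
```

```text
[0.52931192 0.03485314 0.22651141] [-7.88307009e-02  3.52485530e-01  1.50910819e+00  9.09968511e-05
  1.28051187e+00 -1.55485019e+00]
[321.08232758 193.27363824]
[320.5035784  138.12144774]
[409.95697056 185.86459122]
```

View pics/w1.png

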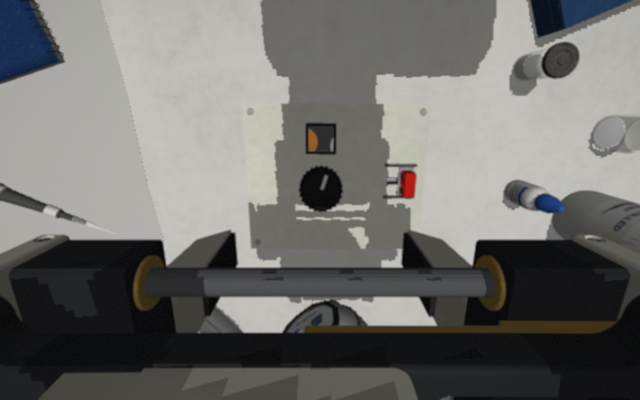

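The wrist view shows the knob top at about (321,189), the window at (321,139) and the lock at (408,183). These agree with the projections to within about 2 mm. The knob axis is at about (0.5293, 0.037). Next I rotate to the start yaw and descend.

Request:
{"api": "step_arm", "payload": {"commands": [[1,0,0.2,-1,0,0,0.12],[1,0,0.2,-3,0,0,0.24],[1,0,0.2,-5,0,0,0.36],[1,0,0.2,-7,0,0,0.48],[1,0,0.2,-9,0,0,0.6]]}}

```text
time: 2.7
tool_pos: [0.5294, 0.0368, 0.1359]
tool_rot: [-3.142, 0.0, -2.632]
contact_force: [-0.1, -0.1, -0.7]
opening: 0.092
grip_force: 0.0
```

Request:
{"api": "step_arm", "payload": {"commands": [[1,0,0,-1.5,0,0,0.12],[1,0,0,-3,0,0,0.24],[1,0,0,-4.5,0,0,0.36],[1,0,0,-5.5,0,0,0.48],[1,0,0,-6.3,0,0,0.5]]}}

```text
time: 3.12
tool_pos: [0.529, 0.0368, 0.0726]
tool_rot: [3.14, -0.001, -2.133]
contact_force: [-0.2, 1.2, 0.2]
opening: 0.0918
grip_force: 0.0
```

Request:
{"api": "step_arm", "payload": {"commands": [[0.5,0,0,0,0,0,0],[0.5,0,0,0,0,0,0],[0.5,0,0,0,0,0,0],[0.45,0,0,0,0,0,0],[0.45,0,0,0,0,0,0]], "grip_force": 25}}

```text
time: 3.53
tool_pos: [0.5299, 0.0368, 0.0744]
tool_rot: [-3.14, 0.001, -2.136]
contact_force: [-0.2, -0.2, -0.1]
opening: 0.0629
grip_force: 0.0
```

```bash
python3 - <<'E'
from h import *
o=observe(); print(o["tool_pos"],o["tool_rot"],o["contact_force"],o["opening"])
snap("wrist","w2.png"); print(proj("wrist",np.array([.4845,.0409,.056])))
E
```

```text
[0.52986483 0.03681016 0.07443706] [-3.14049544e+00  6.32254466e-04 -2.13568871e+00] [-0.18618575 -0.15734124 -0.10999701] 0.06294089877265265
[385.61044643 202.36022584]
```

View pics/w2.png

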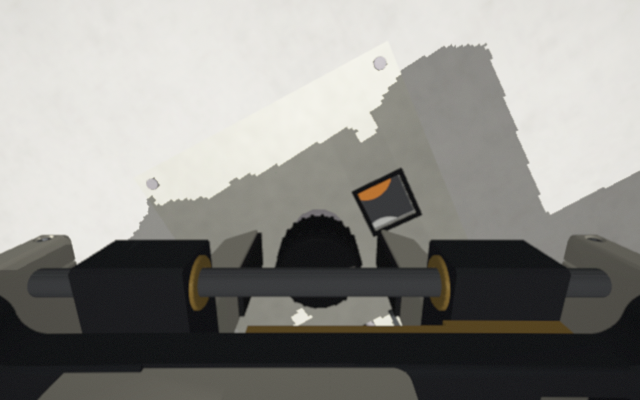

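The window is visible at about (387,201) and the knob sits centred between the fingers, so I close on it.

Request:
{"api": "step_arm", "payload": {"commands": [[0.3,0,0,0,0,0,0],[0.3,0,0,0,0,0,0],[0.3,0,0,0,0,0,0],[0.3,0,0,0,0,0,0],[0.3,0,0,0,0,0,0]], "grip_force": 30}}

```text
time: 4.0
tool_pos: [0.5299, 0.0366, 0.074]
tool_rot: [-3.141, 0.0, -2.135]
contact_force: [1.9, -0.7, 0.3]
opening: 0.0391
grip_force: 30.0
```

Request:
{"api": "step_arm", "payload": {"commands": [[0.3,0,0,0,0,0,0],[0.3,0,0,0,0,0,0],[0.3,0,0,-0.1,0,0,0],[0.3,0,0,-0.1,0,0,0],[0.3,0,0,-0.1,0,0,0]]}}

```text
time: 4.42
tool_pos: [0.5299, 0.0367, 0.0728]
tool_rot: [-3.141, 0.0, -2.134]
contact_force: [3.6, -3.0, 1.3]
opening: 0.0392
grip_force: 30.0
```

Request:
{"api": "step_arm", "payload": {"commands": [[0.3,0,0,-0.05,0,0,0],[0.3,0,0,-0.1,0,0,0],[0.3,0,0,-0.1,0,0,0],[0.3,0,0,-0.1,0,0,0]]}}

```text
time: 4.75
tool_pos: [0.5298, 0.0367, 0.0719]
tool_rot: [-3.141, 0.0, -2.134]
contact_force: [4.3, -3.4, 1.3]
opening: 0.0389
grip_force: 30.0
```

Request:
{"api": "step_arm", "payload": {"commands": [[0.3,0,0,-0.05,0,0,0],[0.3,0,0,-0.05,0,0,0],[0.3,0,0,-0.05,0,0,0]]}}

```text
time: 5.0
tool_pos: [0.5298, 0.0367, 0.0714]
tool_rot: [-3.141, 0.0, -2.134]
contact_force: [4.0, -3.3, 1.4]
opening: 0.0391
grip_force: 30.0
```

Request:
{"api": "step_arm", "payload": {"commands": [[0.3,0,0,-0.05,0,0,0],[0.3,0,0,-0.1,0,0,0],[0.3,0,0,-0.1,0,0,0]]}}

```text
time: 5.25
tool_pos: [0.5298, 0.0367, 0.0703]
tool_rot: [-3.141, 0.0, -2.134]
contact_force: [4.8, -4.2, 1.9]
opening: 0.0394
grip_force: 30.0
```

Request:
{"api": "step_arm", "payload": {"commands": [[0.3,0,0,-0.05,0,0,0],[0.3,0,0,-0.05,0,0,0],[0.3,0,0,-0.05,0,0,0]]}}

```text
time: 5.5
tool_pos: [0.5298, 0.0367, 0.0698]
tool_rot: [-3.141, 0.0, -2.134]
contact_force: [4.6, -2.9, 1.9]
opening: 0.0391
grip_force: 30.0
```

Request:
{"api": "step_arm", "payload": {"commands": [[0.3,0.04,-0.02,-0.05,0,0,0],[0.3,0.04,-0.02,-0.1,0,0,0],[0.3,0.04,-0.02,-0.1,0,0,0]]}}

```text
time: 5.75
tool_pos: [0.5298, 0.0367, 0.0686]
tool_rot: [3.141, 0.0, -2.134]
contact_force: [3.4, -2.0, 1.9]
opening: 0.039
grip_force: 30.0
```

Request:
{"api": "step_arm", "payload": {"commands": [[0.3,0,0,-0.05,0,0,0],[0.3,0,0,-0.05,0,0,0],[0.3,0,0,-0.05,0,0,0]]}}

```text
time: 6.0
tool_pos: [0.5298, 0.0367, 0.0682]
tool_rot: [3.141, 0.0, -2.134]
contact_force: [2.8, -0.9, 3.0]
opening: 0.0394
grip_force: 30.0
```

Request:
{"api": "step_arm", "payload": {"commands": [[0.3,0.04,-0.02,-0.05,0,0,0],[0.3,0.04,-0.02,-0.05,0,0,0],[0.3,0.04,-0.02,-0.05,0,0,0]]}}

```text
time: 6.25
tool_pos: [0.5299, 0.0366, 0.0676]
tool_rot: [3.141, -0.0, -2.134]
contact_force: [2.5, -0.9, 2.2]
opening: 0.0389
grip_force: 30.0
```

Request:
{"api": "step_arm", "payload": {"commands": [[0.3,0,0,-0.03,0,0,0],[0.3,0,0,-0.03,0,0,0],[0.3,0,0,-0.03,0,0,0]]}}

```text
time: 6.5
tool_pos: [0.5299, 0.0366, 0.0673]
tool_rot: [3.141, -0.0, -2.134]
contact_force: [2.3, -0.4, 2.1]
opening: 0.0393
grip_force: 30.0
```

Request:
{"api": "step_arm", "payload": {"commands": [[0.3,0,0,-0.05,0,0,0],[0.3,0,0,-0.08,0,0,0],[0.3,0,0,-0.08,0,0,0]]}}

```text
time: 6.75
tool_pos: [0.5299, 0.0366, 0.0665]
tool_rot: [3.141, -0.0, -2.134]
contact_force: [1.0, 0.3, 3.4]
opening: 0.0394
grip_force: 30.0
```

Request:
{"api": "step_arm", "payload": {"commands": [[0.3,0,0,-0.04,0,0,0],[0.3,0,0,-0.04,0,0,0],[0.3,0,0,-0.04,0,0,0]]}}

```text
time: 7.0
tool_pos: [0.5299, 0.0366, 0.0661]
tool_rot: [3.141, -0.0, -2.134]
contact_force: [0.6, 0.4, 3.0]
opening: 0.0394
grip_force: 30.0
```

Request:
{"api": "step_arm", "payload": {"commands": [[0.3,0,0,-0.05,0,0,0],[0.3,0,0,-0.08,0,0,0],[0.3,0,0,-0.08,0,0,0]]}}

```text
time: 7.25
tool_pos: [0.5299, 0.0366, 0.0653]
tool_rot: [3.141, -0.0, -2.134]
contact_force: [-0.1, 1.3, 3.5]
opening: 0.0393
grip_force: 30.0
```

Request:
{"api": "step_arm", "payload": {"commands": [[0.3,0,0,-0.04,0,0,0],[0.3,0,0,-0.04,0,0,0],[0.3,0,0,-0.04,0,0,0]]}}

```text
time: 7.5
tool_pos: [0.5299, 0.0366, 0.065]
tool_rot: [3.141, -0.0, -2.134]
contact_force: [-1.2, 1.7, 3.2]
opening: 0.0396
grip_force: 30.0
```

Request:
{"api": "step_arm", "payload": {"commands": [[0.3,0,0,-0.05,0,0,0],[0.3,0,0,-0.06,0,0,0],[0.3,0,0,-0.06,0,0,0]]}}

```text
time: 7.75
tool_pos: [0.53, 0.0366, 0.0646]
tool_rot: [3.141, -0.0, -2.134]
contact_force: [-2.2, 2.3, 5.9]
opening: 0.039
grip_force: 30.0
```

Request:
{"api": "step_arm", "payload": {"commands": [[0.3,0,0,-0.04,0,0,0],[0.3,0,0,-0.04,0,0,0],[0.3,0,0,-0.04,0,0,0]]}}

```text
time: 8.0
tool_pos: [0.53, 0.0366, 0.0644]
tool_rot: [3.141, -0.0, -2.134]
contact_force: [-2.6, 2.1, 7.0]
opening: 0.0391
grip_force: 30.0
```

The pad is biting at about 3.5 N. I'll add a little more load.

Request:
{"api": "step_arm", "payload": {"commands": [[0.3,0,0,-0.04,0,0,0],[0.3,0,0,-0.04,0,0,0],[0.3,0,0,-0.04,0,0,0]]}}

```text
time: 8.25
tool_pos: [0.53, 0.0366, 0.0642]
tool_rot: [3.141, -0.0, -2.134]
contact_force: [-3.4, 2.6, 9.0]
opening: 0.0391
grip_force: 30.0
```

Request:
{"api": "step_arm", "payload": {"commands": [[0.3,0,0,-0.03,0,0,0],[0.3,0,0,-0.03,0,0,0],[0.3,0,0,-0.03,0,0,0]]}}

```text
time: 8.5
tool_pos: [0.53, 0.0366, 0.064]
tool_rot: [3.141, 0.0, -2.134]
contact_force: [-3.8, 1.2, 9.7]
opening: 0.0392
grip_force: 30.0
```

Request:
{"api": "step_arm", "payload": {"commands": [[0.3,0,0,-0.04,0,0,0],[0.3,0,0,-0.07,0,0,0],[0.3,0,0,-0.07,0,0,0],[0.3,0,0,-0.07,0,0,-0.02]]}}

```text
time: 8.83
tool_pos: [0.53, 0.0366, 0.0636]
tool_rot: [3.141, 0.0, -2.154]
contact_force: [-5.2, 2.7, 12.7]
opening: 0.0392
grip_force: 30.0
```

Request:
{"api": "step_arm", "payload": {"commands": [[0.3,0,0,0,0,0,-0.03],[0.3,0,0,0,0,0,-0.07],[0.3,0,0,0,0,0,-0.11],[0.3,0,0,0,0,0,-0.15]]}}

```text
time: 9.17
tool_pos: [0.5301, 0.0366, 0.0637]
tool_rot: [-3.142, 0.0, -2.306]
contact_force: [-4.9, 3.3, 12.1]
opening: 0.039
grip_force: 30.0
```

```bash
cat >> h.py <<'E'
W0=np.array([.4845,.0409,.056])
def wheel(pr=True,C=np.array([.5293,.037])):
    """angle CCW from window of each coloured disc seen through the window, by fitting a circle of 15.5mm to the colour's rim points in housing axes"""
    from scipy.optimize import least_squares
    im=snap("wrist"); hsv=cv2.cvtColor(im,cv2.COLOR_RGB2HSV)
    yaw=-.087; c,s=np.cos(yaw),np.sin(yaw); ex=np.array([c,s]); ey=np.array([-s,c])
    # sample window in housing axes on the filter plane through ray casting by projection
    g=np.arange(-11.5,11.6,.5)/1000; ctr=C-.045*ex
    out=np.zeros((len(g),len(g),3),np.uint8)
    for i,a in enumerate(g):
        for j,b in enumerate(g):
            p=ctr+a*ex+b*ey; q=np.round(proj("wrist",np.array([p[0],p[1],.0494]))).astype(int)
            if 0<=q[0]<640 and 0<=q[1]<400: out[len(g)-1-i,len(g)-1-j]=im[q[1],q[0]]
    return im,out
E
python3 - <<'E'
from h import *
print(observe()["contact_force"])
im,o=wheel(); q=proj("wrist",np.array([.4845,.0409,.056])).astype(int)
print(q)
a=cv2.resize(im[max(0,q[1]-60):q[1]+60,q[0]-80:q[0]+80],None,fx=3,fy=3); b=cv2.resize(o,(360,360),interpolation=cv2.INTER_NEAREST)
h=min(a.shape[0],360); cv2.imwrite("pics/w3.png",np.hstack([a[:h],b[:h]])[:,:,::-1])
E
```

```text
[-4.92107378  3.34921718 12.10845889]
[383 196]
```

View pics/w3.png

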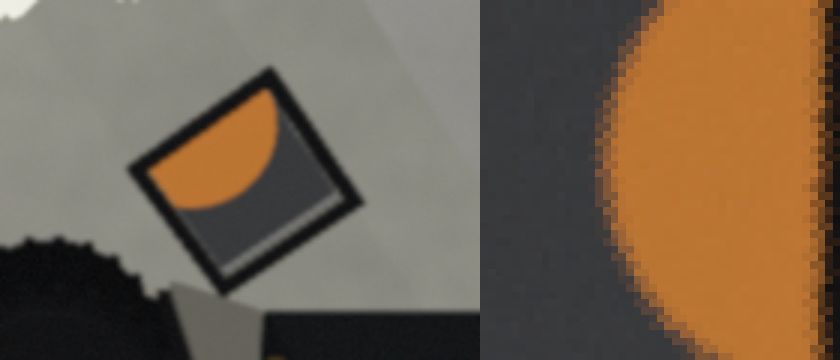

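The wheel is following: orange has moved from about 0.37 to about 0.27 rad, so green is at about 1.31 rad. I continue turning.

Request:
{"api": "step_arm", "payload": {"commands": [[0.3,0,0,0,0,0,-0.06],[0.3,0,0,0,0,0,-0.12],[0.3,0,0,0,0,0,-0.18],[0.3,0,0,0,0,0,-0.24],[0.3,0,0,0,0,0,-0.3]]}}

```text
time: 9.63
tool_pos: [0.5302, 0.0365, 0.0637]
tool_rot: [-3.141, 0.0, -2.607]
contact_force: [-4.5, 2.3, 13.3]
opening: 0.0394
grip_force: 30.0
```

Request:
{"api": "step_arm", "payload": {"commands": [[0.3,0,0,0,0,0,-0.07],[0.3,0,0,0,0,0,-0.14],[0.3,0,0,0,0,0,-0.21],[0.3,0,0,0,0,0,-0.28],[0.3,0,0,0,0,0,-0.35]]}}

```text
time: 10.05
tool_pos: [0.5303, 0.0364, 0.0637]
tool_rot: [-3.141, 0.001, -2.957]
contact_force: [-4.7, 1.6, 12.8]
opening: 0.039
grip_force: 30.0
```

```bash
cat > look.py <<'E'
from h import *
import sys
o=observe();print(o["contact_force"],o["tool_rot"][2])
im,w=wheel(); h=cv2.cvtColor(w,cv2.COLOR_RGB2HSV)
g=np.arange(-11.5,11.6,.5)
for n,a,b in(("orange",8,20),("green",40,90)):
    m=(h[:,:,0]>=a)&(h[:,:,0]<=b)&(h[:,:,1]>110)&(h[:,:,2]>50)
    print(n,m.sum())
    if m.sum()>30:
        cs=cv2.findContours(m.astype(np.uint8),cv2.RETR_EXTERNAL,cv2.CHAIN_APPROX_NONE)[0]
        p=max(cs,key=len)[:,0,:]; p=p[(p.min(1)>1)&(p.max(1)<len(g)-3)]   # rim points only
        X=g[len(g)-1-p[:,1]]; Y=g[len(g)-1-p[:,0]]
        if len(p)>5:
            # angle th CCW from window: centre (x,y)=45(1-cos), -45 sin
            th=np.linspace(-.6,.6,2401); cx=45-45*np.cos(th); cy=-45*np.sin(th)
            r=np.hypot(X[:,None]-cx,Y[:,None]-cy)-15.5; e=np.abs(r).mean(0); i=e.argmin()
            print(" th",th[i],"mm",45*th[i],"res",e[i],len(p))
if len(sys.argv)>1:
    cv2.imwrite("pics/"+sys.argv[1],np.hstack([cv2.resize(im,(640,400)),cv2.copyMakeBorder(cv2.resize(w,(160,160),interpolation=cv2.INTER_NEAREST),0,240,0,0,cv2.BORDER_CONSTANT)])[:,:,::-1])
E
python3 look.py w4.png
```

```text
[-4.74456521  1.63126108 12.79731843] -2.957423185694093
orange 826
 th -0.377 mm -16.965 res 0.1738964564487995 46
green 0
```

View pics/w4.png

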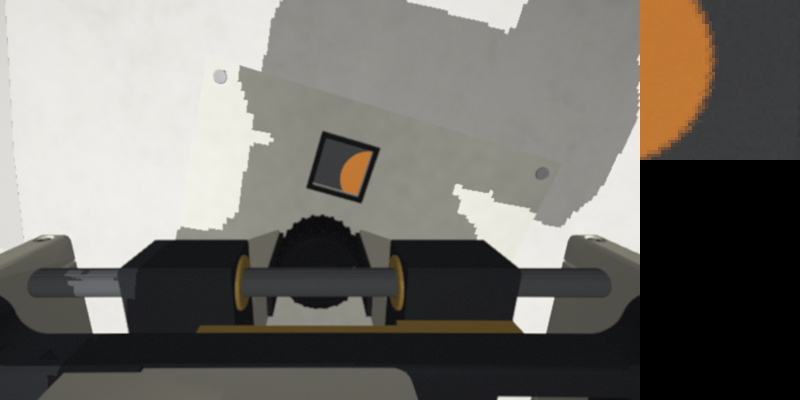

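The wheel follows about 1:1: orange is at -0.38 rad and green at about +0.67 rad.

Request:
{"api": "step_arm", "payload": {"commands": [[0.3,0,0,0,0,0,-0.07],[0.3,0,0,0,0,0,-0.14],[0.3,0,0,0,0,0,-0.21],[0.3,0,0,0,0,0,-0.28],[0.3,0,0,0,0,0,-0.35]]}}

```text
time: 10.52
tool_pos: [0.5304, 0.0363, 0.0637]
tool_rot: [-3.141, 0.001, 2.976]
contact_force: [-3.8, 1.2, 12.3]
opening: 0.0388
grip_force: 30.0
```

Request:
{"api": "step_arm", "payload": {"commands": [[0.3,0,0,0,0,0,-0.07],[0.3,0,0,0,0,0,-0.13],[0.3,0,0,0,0,0,-0.18],[0.3,0,0,0,0,0,-0.22],[0.3,0,0,0,0,0,-0.22]]}}

```text
time: 10.93
tool_pos: [0.5304, 0.0362, 0.0637]
tool_rot: [-3.141, 0.001, 2.757]
contact_force: [-5.6, -0.6, 12.4]
opening: 0.0393
grip_force: 30.0
```

```bash
python3 look.py w5.png
```

```text
[-5.58190456 -0.64753398 12.3566575 ] 2.7569667616950766
orange 0
green 1981
 th 0.10850000000000004 mm 4.882500000000002 res 0.2103783391020525 41
```

View pics/w5.png

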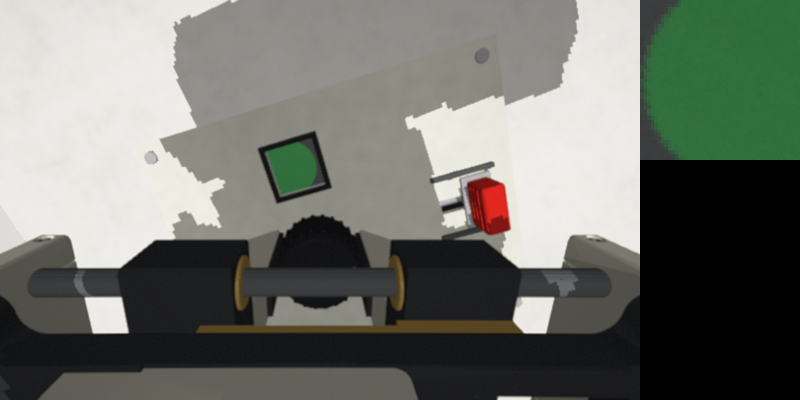

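Request:
{"api": "step_arm", "payload": {"commands": [[0.3,0,0,0,0,0,-0.04],[0.3,0,0,0,0,0,-0.08],[0.3,0,0,0,0,0,-0.11],[0.3,0,0,0,0,0,-0.11],[0.3,0,0,0,0,0,-0.11]]}}

```text
time: 11.4
tool_pos: [0.5304, 0.0361, 0.0637]
tool_rot: [-3.142, 0.001, 2.649]
contact_force: [-4.2, -0.8, 12.5]
opening: 0.0392
grip_force: 30.0
```

```bash
sed -i 's/cv2.imwrite("pics.*/q=proj("wrist",W0).astype(int); cv2.imwrite("pics\/"+sys.argv[1],np.hstack([cv2.resize(im[q[1]-50:q[1]+50,q[0]-50:q[0]+50],(400,400),interpolation=cv2.INTER_NEAREST),cv2.resize(w,(400,400),interpolation=cv2.INTER_NEAREST)])[:,:,::-1])/' look.py; python3 look.py w6.png
```

```text
[-4.1755533  -0.81551956 12.5318445 ] 2.648918880303191
orange 0
green 2181
```

View pics/w6.png

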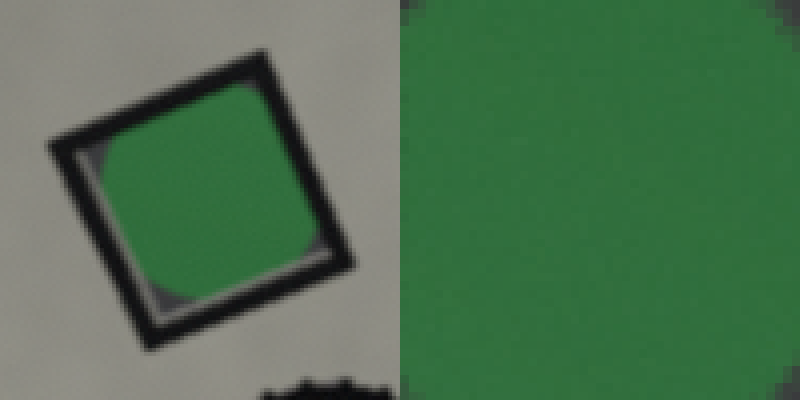

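The picture shows green filling the window with even dark corners, so it is centred within about 1 mm. I'll raise the knob without turning it, release, and lift.

Request:
{"api": "step_arm", "payload": {"commands": [[0.3,0,0,0.3,0,0,0],[0.3,0,0,0.6,0,0,0],[0.3,0,0,0.9,0,0,0],[0.3,0,0,1,0,0,0],[0.3,0,0,1,0,0,0]]}}

```text
time: 11.87
tool_pos: [0.5303, 0.0362, 0.0728]
tool_rot: [-3.141, 0.0, 2.649]
contact_force: [-1.4, -1.1, 0.4]
opening: 0.0392
grip_force: 30.0
```

Request:
{"api": "step_arm", "payload": {"commands": [[0.6,0,0,0,0,0,0],[0.6,0,0,0,0,0,0],[0.6,0,0,0,0,0,0],[0.6,0,0,0,0,0,0],[0.6,0,0,0,0,0,0]]}}

```text
time: 12.28
tool_pos: [0.5303, 0.0365, 0.0725]
tool_rot: [3.142, -0.0, 2.649]
contact_force: [0.7, -0.7, -0.6]
opening: 0.0549
grip_force: 0.0
```

Request:
{"api": "step_arm", "payload": {"commands": [[0.6,0,0,1,0,0,0.08],[0.6,0,0,3,0,0,0.16],[0.6,0,0,5,0,0,0.24],[0.6,0,0,7,0,0,0.32],[0.6,0,0,7,0,0,0.4]]}}

```text
time: 12.7
tool_pos: [0.5324, 0.0364, 0.1464]
tool_rot: [3.141, 0.007, 3.053]
contact_force: [1.0, 0.2, 0.6]
opening: 0.055
grip_force: 0.0
```

```bash
python3 - <<'E'
from h import *
o=observe();print(o["tool_pos"],o["tool_rot"],o["opening"])
im=snap("wrist"); snap("wrist","w7.png")
hsv=cv2.cvtColor(im,cv2.COLOR_RGB2HSV)
m=(((hsv[:,:,0]<8)|(hsv[:,:,0]>172))&(hsv[:,:,1]>150)&(hsv[:,:,2]>80)).astype(np.uint8)
n,_,st,ce=cv2.connectedComponentsWithStats(m)
for i in range(1,n):
    if st[i,4]>100: print(st[i],ce[i],onz("wrist",*ce[i],.072))
e=np.array([-np.sin(-.087),np.cos(-.087)]);K=np.array([.5293,.037])
print("lock exp",K+.091*e,"push start tcp",K+.125*e,"contact tcp",K+.116*e,"end",K+.103*e)
E
```

```text
[0.53239291 0.03636157 0.14642625] [3.14139656 0.00678782 3.05288296] 0.054995237408320324
[423 186  22  35 642] [433.42367601 203.16666667] [0.53404519 0.12525278 0.072     ]
lock exp [0.53720702 0.12765583] push start tcp [0.54016129 0.16152724] contact tcp [0.53937927 0.15256127] end [0.5382497  0.13961044]
```

View pics/w7.png

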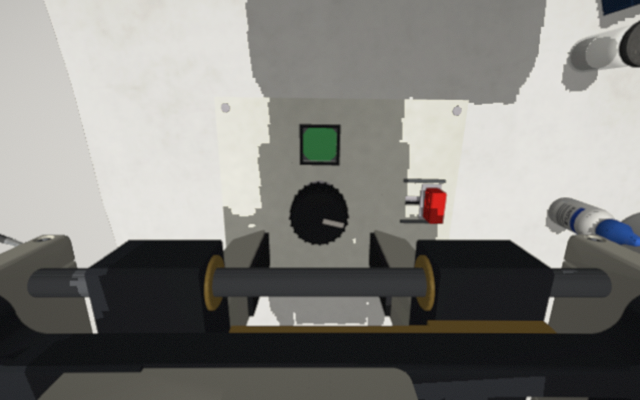

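Green is centred and the knob is up. The lock reads (0.534, 0.125), as expected. I'll close the fingers, move behind the tab, and go down.

Request:
{"api": "step_arm", "payload": {"commands": [[0,0.1,3,0,0,0,0],[0,0.2,6,0,0,0,0],[0,0.4,9,0,0,0,0],[0,0.5,12,0,0,0,0],[0,0.5,13.6,0,0,0,0]], "grip_force": 20}}

```text
time: 13.22
tool_pos: [0.5346, 0.1752, 0.1417]
tool_rot: [3.141, -0.002, 3.047]
contact_force: [0.6, -0.4, 0.5]
opening: 0.0267
grip_force: 0.0
```

Request:
{"api": "step_arm", "payload": {"commands": [[0,0,0,-1,0,0,0],[0,0,0,-3,0,0,0],[0,0,0,-5,0,0,0],[0,0,0,-7,0,0,0],[0,0,0,-8.1,0,0,0]]}}

```text
time: 13.63
tool_pos: [0.5334, 0.1714, 0.0583]
tool_rot: [-3.14, -0.005, 3.046]
contact_force: [-0.7, -0.8, -0.2]
opening: 0.0002
grip_force: 0.0
```

Request:
{"api": "step_arm", "payload": {"commands": [[0,0,0,0,0,0,0],[0,0,-0.2,0,0,0,0],[0,0,-0.4,0,0,0,0],[0,0,-0.6,0,0,0,0],[0,0,-0.8,0,0,0,0]]}}

```text
time: 14.05
tool_pos: [0.5359, 0.1642, 0.0627]
tool_rot: [3.141, 0.002, 3.048]
contact_force: [-0.5, 0.0, -0.0]
opening: 0.0002
grip_force: 0.0
```

Request:
{"api": "step_arm", "payload": {"commands": [[0,0,-0.2,0.1,0,0,0],[0,0,-0.4,0.1,0,0,0],[0,0,-0.6,0.1,0,0,0],[0,0,-0.8,0.1,0,0,0],[0,0,-0.8,0.1,0,0,0]]}}

```text
time: 14.47
tool_pos: [0.5353, 0.1561, 0.0627]
tool_rot: [-3.142, 0.0, 3.049]
contact_force: [0.8, 1.3, 0.3]
opening: 0.0006
grip_force: 0.0
```

Request:
{"api": "step_arm", "payload": {"commands": [[0,0,-0.1,0,0,0,0],[0,0,-0.2,0,0,0,0],[0,0,-0.3,0,0,0,0],[0,0,-0.4,0,0,0,0],[0,0,-0.4,0,0,0,0]]}}

```text
time: 14.88
tool_pos: [0.5352, 0.1523, 0.0626]
tool_rot: [3.142, -0.0, 3.049]
contact_force: [-0.5, 0.6, -0.2]
opening: 0.0004
grip_force: 0.0
```

Request:
{"api": "step_arm", "payload": {"commands": [[0,0,-0.1,0,0,0,0],[0,0,-0.2,0,0,0,0],[0,0,-0.3,0,0,0,0],[0,0,-0.3,0,0,0,0]]}}

```text
time: 15.22
tool_pos: [0.5352, 0.1495, 0.0626]
tool_rot: [3.141, -0.0, 3.049]
contact_force: [-0.4, 1.0, -0.6]
opening: 0.0006
grip_force: 0.3
```

Request:
{"api": "step_arm", "payload": {"commands": [[0,0,-0.1,0,0,0,0],[0,0,-0.2,0,0,0,0],[0,0,-0.2,0,0,0,0]]}}

```text
time: 15.47
tool_pos: [0.535, 0.1474, 0.0626]
tool_rot: [3.142, -0.0, 3.049]
contact_force: [-0.7, 1.2, -0.5]
opening: 0.0003
grip_force: 0.6
```

Request:
{"api": "step_arm", "payload": {"commands": [[0,0,-0.1,0,0,0,0],[0,0,-0.2,0,0,0,0],[0,0,-0.2,0,0,0,0]]}}

```text
time: 15.72
tool_pos: [0.5352, 0.1453, 0.0626]
tool_rot: [3.142, -0.0, 3.049]
contact_force: [-0.8, 0.9, -0.3]
opening: 0.0006
grip_force: 0.5
```

```bash
cat > lk.py <<'E'
from h import *
im=snap("wrist");hsv=cv2.cvtColor(im,cv2.COLOR_RGB2HSV)
m=(((hsv[:,:,0]<8)|(hsv[:,:,0]>172))&(hsv[:,:,1]>150)&(hsv[:,:,2]>80)).astype(np.uint8)
n,_,st,ce=cv2.connectedComponentsWithStats(m)
for i in range(1,n):
    if st[i,4]>80: print(st[i],ce[i],onz("wrist",*ce[i],.072))
print(observe()["contact_force"],observe()["tool_pos"])
E
python3 lk.py
```

```text
[-0.95292728  0.84426367 -0.02611399] [0.53526484 0.14528597 0.06262265]
```

Request:
{"api": "step_arm", "payload": {"commands": [[0,0,-0.05,0,0,0,0],[0,0,-0.1,0,0,0,0],[0,0,-0.1,0,0,0,0]]}}

```text
time: 16.02
tool_pos: [0.5352, 0.1444, 0.0626]
tool_rot: [3.142, -0.0, 3.049]
contact_force: [-0.4, 1.8, -0.3]
opening: 0.0002
grip_force: 0.6
```

Request:
{"api": "step_arm", "payload": {"commands": [[0,0,-0.05,0,0,0,0],[0,0,-0.1,0,0,0,0],[0,0,-0.1,0,0,0,0]]}}

```text
time: 16.27
tool_pos: [0.5352, 0.1434, 0.0626]
tool_rot: [3.142, -0.0, 3.049]
contact_force: [-0.6, 1.9, 0.1]
opening: 0.0003
grip_force: 0.6
```

Request:
{"api": "step_arm", "payload": {"commands": [[0,0,-0.05,0,0,0,0],[0,0,-0.1,0,0,0,0],[0,0,-0.1,0,0,0,0]]}}

```text
time: 16.52
tool_pos: [0.5353, 0.1424, 0.0626]
tool_rot: [3.142, 0.0, 3.049]
contact_force: [-0.7, 1.5, 0.4]
opening: 0.0004
grip_force: 0.6
```

Request:
{"api": "step_arm", "payload": {"commands": [[0,0,-0.05,0,0,0,0],[0,0,-0.1,0,0,0,0],[0,0,-0.1,0,0,0,0]]}}

```text
time: 16.77
tool_pos: [0.5353, 0.1413, 0.0627]
tool_rot: [3.142, 0.0, 3.049]
contact_force: [-0.0, 0.7, 0.0]
opening: 0.0006
grip_force: 0.6
```

Request:
{"api": "step_arm", "payload": {"commands": [[0,0,-0.05,0,0,0,0],[0,0,-0.1,0,0,0,0],[0,0,-0.1,0,0,0,0]]}}

```text
time: 17.02
tool_pos: [0.5352, 0.1403, 0.0626]
tool_rot: [3.142, -0.0, 3.049]
contact_force: [-1.1, 1.1, -0.0]
opening: 0.0004
grip_force: 0.6
```

Request:
{"api": "step_arm", "payload": {"commands": [[0,0,-0.05,0,0,0,0],[0,0,-0.1,0,0,0,0],[0,0,-0.1,0,0,0,0]]}}

```text
time: 17.27
tool_pos: [0.5352, 0.1393, 0.0626]
tool_rot: [3.142, -0.0, 3.049]
contact_force: [-0.6, 1.6, 0.1]
opening: 0.0004
grip_force: 0.6
```

Request:
{"api": "step_arm", "payload": {"commands": [[0,0,-0.05,0,0,0,0],[0,0,-0.1,0,0,0,0],[0,0,-0.1,0,0,0,0]]}}

```text
time: 17.52
tool_pos: [0.5353, 0.1384, 0.0626]
tool_rot: [3.142, 0.0, 3.049]
contact_force: [0.6, 1.1, 0.3]
opening: 0.0007
grip_force: 0.6
```

Request:
{"api": "step_arm", "payload": {"commands": [[0,0,-0.05,0,0,0,0],[0,0,-0.1,0,0,0,0],[0,0,-0.1,0,0,0,0]]}}

```text
time: 17.77
tool_pos: [0.5352, 0.1373, 0.0626]
tool_rot: [3.142, -0.0, 3.049]
contact_force: [-1.0, 2.1, -0.0]
opening: 0.0007
grip_force: 0.6
```

Request:
{"api": "step_arm", "payload": {"commands": [[0,0,-0.05,0,0,0,0],[0,0,-0.1,0,0,0,0],[0,0,-0.1,0,0,0,0]]}}

```text
time: 18.02
tool_pos: [0.5353, 0.1369, 0.0627]
tool_rot: [3.141, 0.0, 3.049]
contact_force: [-0.9, 4.4, -0.7]
opening: 0.0006
grip_force: 2.2
```

Request:
{"api": "step_arm", "payload": {"commands": [[0,0,-0.05,0,0,0,0],[0,0,-0.05,0,0,0,0],[0,0,-0.05,0,0,0,0]]}}

```text
time: 18.27
tool_pos: [0.5352, 0.1368, 0.0627]
tool_rot: [3.14, 0.0, 3.049]
contact_force: [-2.0, 6.8, 0.5]
opening: 0.0004
grip_force: 3.2
```

Request:
{"api": "step_arm", "payload": {"commands": [[0,0,0.5,0,0,0,0],[0,0,1.5,0,0,0,0],[0,0,1.5,2,0,0,0],[0,0,1.5,5,0,0,0],[0,0,0,8,0,0,0]]}}

```text
time: 18.68
tool_pos: [0.5347, 0.1378, 0.1429]
tool_rot: [-3.142, -0.002, 3.051]
contact_force: [0.7, 0.1, -0.1]
opening: 0.0006
grip_force: 0.0
```

Request:
{"api": "step_arm", "payload": {"commands": [[0,0,-3,1,0,0,0],[0,0,-6,2,0,0,0],[0,0,-9,3,0,0,0],[0,0,-9.5,3,0,0,0],[0,0,-9.5,3,0,0,0]]}}

```text
time: 19.1
tool_pos: [0.5359, 0.0395, 0.1733]
tool_rot: [-3.141, 0.002, 3.046]
contact_force: [0.7, 0.6, -0.9]
opening: 0.0006
grip_force: 0.0
```

```bash
python3 lk.py; python3 look.py; python3 - <<'E'
from h import *
snap("wrist","w8.png")
E
```

```text
[396 176  19  31 431] [405.28770302 191.05568445] [0.53553258 0.1157268  0.072     ]
[ 0.60155625  0.29511504 -0.01270675] [0.53537415 0.04076685 0.17265123]
[ 0.60155625  0.29511504 -0.01270675] 3.047082805930654
orange 0
green 2160
```

View pics/w8.png

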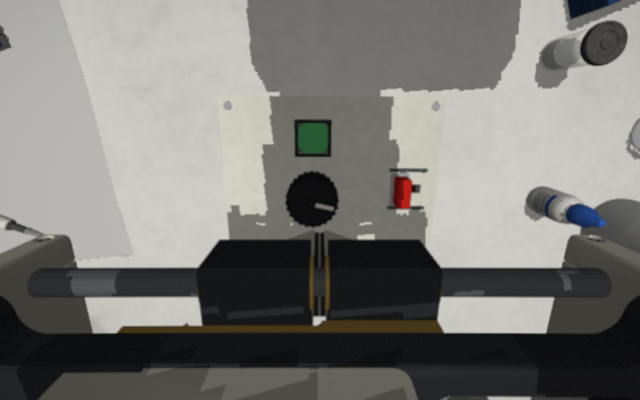

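The picture shows green centred, the knob up, and the tab slid in to (405,191). My estimate of its travel is only about 10–13 mm, so I'll push again with a bit more force (under 12 N) to be sure it is at the stop.

Request:
{"api": "step_arm", "payload": {"commands": [[0,0,3,0,0,0,0],[0,0,6,0,0,0,0],[0,0,9,0,0,0,0],[0,0,11.8,0,0,0,0],[0,0,11.8,0,0,0,0]]}}

```text
time: 19.67
tool_pos: [0.5342, 0.1648, 0.172]
tool_rot: [3.14, -0.001, 3.054]
contact_force: [-0.8, -0.4, -0.4]
opening: 0.0003
grip_force: 0.0
```

Request:
{"api": "step_arm", "payload": {"commands": [[0,0,0,-3,0,0,0],[0,0,0,-6,0,0,0],[0,0,0,-9,0,0,0],[0,0,0,-10.5,0,0,0],[0,0,0,-11,0,0,0]]}}

```text
time: 20.08
tool_pos: [0.5328, 0.1595, 0.0591]
tool_rot: [-3.14, -0.006, 3.05]
contact_force: [-0.3, -0.3, -0.2]
opening: 0.0003
grip_force: 0.0
```

Request:
{"api": "step_arm", "payload": {"commands": [[0,0,-0.2,0,0,0,0],[0,0,-0.5,0,0,0,0],[0,0,-0.8,0,0,0,0],[0,0,-1.1,0,0,0,0],[0,0,-1.3,0,0,0,0]]}}

```text
time: 20.5
tool_pos: [0.5359, 0.1455, 0.0638]
tool_rot: [3.141, 0.002, 3.048]
contact_force: [-0.8, 0.3, 0.4]
opening: 0.0003
grip_force: 0.0
```

Request:
{"api": "step_arm", "payload": {"commands": [[0,0,0,0,0,0,0],[0,0,-0.1,0,0,0,0],[0,0,-0.2,0,0,0,0],[0,0,-0.3,0,0,0,0],[0,0,-0.3,0,0,0,0]]}}

```text
time: 20.92
tool_pos: [0.5352, 0.1428, 0.0627]
tool_rot: [3.142, -0.0, 3.049]
contact_force: [0.2, -0.5, -0.5]
opening: 0.0006
grip_force: 0.0
```

Request:
{"api": "step_arm", "payload": {"commands": [[0,0,-0.1,0,0,0,0],[0,0,-0.2,0,0,0,0],[0,0,-0.3,0,0,0,0],[0,0,-0.4,0,0,0,0],[0,0,-0.5,0,0,0,0]]}}

```text
time: 21.33
tool_pos: [0.5352, 0.1378, 0.0626]
tool_rot: [3.142, -0.0, 3.049]
contact_force: [1.0, 0.1, 0.4]
opening: 0.0007
grip_force: 0.0
```

Request:
{"api": "step_arm", "payload": {"commands": [[0,0,-0.05,0,0,0,0],[0,0,-0.1,0,0,0,0],[0,0,-0.1,0,0,0,0]]}}

```text
time: 21.58
tool_pos: [0.5352, 0.1371, 0.0626]
tool_rot: [3.141, -0.0, 3.049]
contact_force: [-0.0, 2.1, -0.3]
opening: 0.0008
grip_force: 0.5
```

Request:
{"api": "step_arm", "payload": {"commands": [[0,0,-0.05,0,0,0,0],[0,0,-0.1,0,0,0,0],[0,0,-0.1,0,0,0,0]]}}

```text
time: 21.83
tool_pos: [0.5352, 0.1369, 0.0627]
tool_rot: [3.14, 0.0, 3.049]
contact_force: [0.5, 5.4, -0.2]
opening: 0.0004
grip_force: 2.8
```

Request:
{"api": "step_arm", "payload": {"commands": [[0,0,-0.05,0,0,0,0],[0,0,-0.1,0,0,0,0],[0,0,-0.1,0,0,0,0]]}}

```text
time: 22.08
tool_pos: [0.5353, 0.1367, 0.0627]
tool_rot: [3.139, 0.0, 3.049]
contact_force: [0.2, 9.5, -0.7]
opening: 0.0005
grip_force: 4.7
```

Request:
{"api": "step_arm", "payload": {"commands": [[0,0,-0.04,0,0,0,0],[0,0,-0.04,0,0,0,0],[0,0,-0.04,0,0,0,0]]}}

```text
time: 22.33
tool_pos: [0.5352, 0.1366, 0.0627]
tool_rot: [3.138, 0.0, 3.049]
contact_force: [0.6, 11.7, -0.0]
opening: -0.0003
grip_force: 5.4
```

It is at a hard stop. I'll retract clear and check with the top camera.

Request:
{"api": "step_arm", "payload": {"commands": [[0,0,0.5,0,0,0,0],[0,0,1.5,0,0,0,0],[0,0,1.5,2,0,0,0],[0,0,1.5,5,0,0,0],[0,0,1,8,0,0,0]]}}

```text
time: 22.75
tool_pos: [0.5344, 0.1453, 0.1428]
tool_rot: [-3.141, -0.003, 3.05]
contact_force: [1.2, 0.3, 0.3]
opening: 0.0002
grip_force: 0.0
```

Request:
{"api": "step_arm", "payload": {"commands": [[0,-1,-4,3,0,0,0],[0,-1,-8,6,0,0,0],[0,-1,-12,8,0,0,0],[0,-1,-16,8,0,0,0],[0,-1,-20,8,0,0,0]]}}

```text
time: 23.17
tool_pos: [0.5259, -0.0418, 0.2244]
tool_rot: [-3.141, 0.004, 3.05]
contact_force: [1.4, -0.5, -0.1]
opening: 0.0007
grip_force: 0.0
```

Request:
{"api": "step_arm", "payload": {"commands": [[0,-2,-3,0,0,0,0],[0,-4,-6,0,0,0,0],[0,-6,-9,0,0,0,0],[0,-8,-12,0,0,0,0],[0,-10,-15,0,0,0,0]]}}

```text
time: 23.58
tool_pos: [0.4241, -0.1915, 0.222]
tool_rot: [-3.141, -0.0, 3.049]
contact_force: [0.1, -0.7, -1.0]
opening: 0.0005
grip_force: 0.0
```

```bash
python3 - <<'E'
from h import *
im=snap("top").astype(int);hsv=cv2.cvtColor(im.astype(np.uint8),cv2.COLOR_RGB2HSV)
def cen(mask,box):
    x0,y0,x1,y1=box; ys,xs=np.nonzero(mask[y0:y1,x0:x1]); return (xs.mean()+x0,ys.mean()+y0,len(xs)) if len(xs) else None
k=cen(im.max(2)<60,(374,178,398,203)); r=cen((hsv[:,:,1]>150)&(im[:,:,0]>110)&(im[:,:,1]<90),(338,180,370,204))
g=cen((hsv[:,:,0]>40)&(hsv[:,:,0]<90)&(hsv[:,:,1]>90),(370,204,396,224))
P=onz("top",*k[:2],.09);R=onz("top",*r[:2],.072)
print(k,r,g,R,np.linalg.norm((R-P)[:2]),onz("top",*g[:2],.05), observe()["contact_force"])
E
```

```text
(np.float64(384.795), np.float64(192.305), 200) (np.float64(351.811320754717), np.float64(191.11320754716982), 53) (np.float64(382.0761904761905), np.float64(213.4952380952381), 105) [0.5378641  0.11457344 0.072     ] 0.07821846840085146 [0.48511865 0.04136281 0.05      ] [-1.08672269 -4.45471301  0.05675132]
```

The lock is 78.2 mm from the knob axis (the stop is at 78 mm), green is centred, and the arm is clear. Once the arm is still, I'll hand in.

Request:
{"api": "step_arm", "payload": {"commands": [[0,0,0,0,0,0,0],[0,0,0,0,0,0,0],[0,0,0,0,0,0,0]]}}

```text
time: 23.88
tool_pos: [0.4258, -0.1896, 0.2219]
tool_rot: [3.141, 0.0, 3.05]
contact_force: [0.3, 1.0, 0.3]
opening: 0.0002
grip_force: 0.0
```

```bash
python3 -c "
from cell import *
print(observe()['contact_force']); print(hand_in())"
```

```text
[0.27593876 0.98898154 0.27491678]
the job is handed in; nothing more can be done
None
```

I handed the job in at about 24 s; the verdict was not shown. The green filter is centred in the window, the knob is up, and the lock tab is at its stop (78.2 mm measured). The pad load stayed near 10 N and the lock push under 12 N, and I kept the arm clear of the vial, dropper and jar.

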